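Pump up the dental pressure pot

ROBOT

A 6-joint arm with a two-finger parallel gripper is mounted at the origin on the work surface. World frame = base frame: x ahead of the robot, y to its left, z up, the work surface at z = 0. Lengths are in m, angles in rad, forces in N, time in s.
With the tool pointing down it reaches from about 0.3 to 0.775 m from the base axis. Payload 14.6 kg.
Tool frame: the origin (TCP) lies at the very end of the fingers, on their centre line; the grasp point (between the pads) lies 19 mm behind it; z points along the fingers, y is the line along which they close (so a half turn about z gives the same grasp; the last joint's range is limited). The gripper opens to 94 mm and grips with 3 to 60 N. Pads are 16 mm wide; open, the fingers measure 119 mm over their backs; the gripper's body (75 mm by 177 mm) begins 78 mm behind the grasp point.
Start: joints at [1.276, 0.3, 1.521, -0, 1.321, -0.067], TCP at [0.124, 0.536, 0.205] pointing down, gripper open.
Joint ranges: [-3.03, 3.03], [-0.79, 2.21], [0.23, 2.52], [-1.04, 4.18], [0, 3.07], [-2.55, 2.55]. Speed limits (rad/s): [2.22, 2.22, 2.57, 3.14, 3.14, 3.14].

INTERFACE

Orientations are given as [roll, pitch, yaw] about the fixed x, y, z axes, in that order (R = Rz(yaw) Ry(pitch) Rx(roll)).
In Python, from station import ctrl gives the robot as it stands.
- The arm moves only by the tool move_arm, never from a script. Its argument "increments" is a list of rows, each a list of 7 numbers: the opening, from 0 (shut) to 1 (fully open), then the shift along the tool's x, y, z in units of 50 mm (1.0 is 50 mm), then the turn, a rotation vector about the tool's x, y, z in rad. In form: [[claw, tx, ty, tz, rx, ry, rz], ...]. A call has 1 to 20 rows; each row shifts and turns the commanded pose from where the row before left it, along the tool's axes as they then stand; what a row does not reach is not made up. A row lasts 1/10 s, in which the tool goes at most 50 mm and 8.59 degrees, less where a joint would pass 70% of its speed; a pose out of reach is approached as far as the arm can. A call is refused whole if a number of a shift passes 1 or a number of a turn 0.15, either way. A call with a gripper value outside its range is refused whole. The fingers move at their own pace and stop on an object; "force" is the grip in N (left out, the last holds). Time passes only in rows, so rows that do not move let the fingers close. It gives the time, the measured TCP pose, the force, the opening and the grip force at its end, in the units of the state.
- ctrl.get_obs(): the state, without advancing time (a new reading comes with each control period).
- ctrl.camera(name): name is "scene" or "top" or "wrist"; returns a dict with "color" (400x640x3 uint8, blue, green, red), "K" (3x3 intrinsics, pixels), "pose" (4x4, takes a point from camera to world coordinates); the wrist camera has in their place "tool_from_camera" (4x4, takes a point from camera to tool coordinates, whose origin is the TCP and whose axes are the flange's). Camera axes: x right, y down, z forward; pixel columns grow to the right and rows downward; lengths in m; the calibration is good to about 2 mm. A picture is of the moment at which its call begins: read the wrist's pose just before it. There is no depth.
- ctrl.hand_in(): hands the job in; it is judged then, once.
Trained networks look in a picture, given as the dict that the camera call returned (one of the last four; its "shot" number tells which), for a name from the list of things; names that differ only in an ending like _2 or _b are one class to them, and where a whole thing is asked for, a point or a joint stands for the part that bears it (a point fixed in the world has none). Each returns a list of dicts, best first, with "conf" (0 to 1); they miss things now and then, are a little off and sometimes report something else, mostly with a low value. They report only what shows in the picture. A call takes as long as a camera call. They do not tell look-alikes from the thing itself.
- ctrl.cut_out(name, picture): "mask" (400x640 bool, what is visible of it) and "centre" ([row, column] in pixels, amid what is visible of it).
The state is a dict: "time_s": time; "qpos": joint angles; "joint_vel": joint speeds; "tau": joint torques, N m; "ee_pos": TCP position; "eef_rot": TCP orientation; "force": force on the tool from outside, world axes, zero at the start; "moment": the same for the moment, N m; "grip_width": finger opening in m; "grip_force": force on a finger pad.
Only numpy, scipy, OpenCV 4.12 (cv2) and the standard library are available. Lean on these libraries where they do the work, as an engineer would, in place of code of your own. Each camera call takes 0.05 s, during which the arm holds its last target. There are 200 camera calls.

TASK

Get the pressure pot on the table up to pressure: first push its vent slide fully shut with a fingertip, then press the pump plunger all the way down and let it come all the way up, again and again, until the indicator pin has popped fully out. Once the pin is fully out do not press the plunger again; never touch the pin itself, and leave everything else on the table where it stands, without picking anything up.

Things in the scene. Friction and masses are not known exactly. Their poses are not given: they have to be found in the camera images.
- pot: Hand-pumped pressure pot fixed to the table: aluminium cylinder, flat white round lid 194 mm across, its top face 116 mm above the table. Origin: centre of its underside, z up; yaw within 0.6 rad of the world's. On the lid, in the pot's axes from its origin: pump plunger at x -35, y -40 mm; indicator pin at x +45, y -10 mm; vent slide at y +45 mm, its tab at x -22 to -16 mm when open.
- plunger_top (a point): Centre of the flat top of the pump plunger: a round black knob 38 mm across and 14 mm thick on a steel stem; its top is 50 mm above the lid when up and 34 mm when pressed to the stop. Press it straight down.
- plunger (a joint): Depth of the plunger in m: 0 = up, 0.016 = pressed to its stop. Its spring takes about 6 N to start and 12 N at the stop when pressed slowly (3 N more at 50 mm/s), and brings it back up within half a second when let go.
- pin (a joint): Rise of the pin in m, 0 to 0.045 = fully out. Starts at 0 to 0.019. With the vent shut each full stroke of the plunger (to the stop, then fully up) raises it 9 mm (the first one 5 to 16 mm) as the plunger comes back up, so 3 to 5 strokes bring it out; strokes under 12 mm may raise nothing. It stays up between strokes. With the vent open, pumping does nothing.
- pin_tip (a point): Centre of the flat top of the steel indicator pin, 12 mm thick, in a collar 26 mm across and 4 mm high; it rises with the pin. It is 6 mm above the lid at pin 0 and 51 mm when fully out; only then does a thinner neck, 6 mm thick, show at the foot of the pin, just above the collar.
- vent_tab (a point): Top centre of the upright steel tab of the vent slide: 8 mm thick along the pot's x, 24 mm wide along the pot's y, standing on a 4 mm shutter plate that reaches 36 mm to +x of it; its top is 30 mm above the lid. Push its -x face, low to half way up, towards the pot's +x.
- vent (a joint): Travel of the vent slide in m along the pot's +x: 0 = wide open (it starts at 0 to 0.006), 0.020 = fully shut, with the shutter over the dark vent hole. Friction of about 2.5 N; it stays where it is left and stops firmly at 0.020.
- cast_a: Bystander: plaster dental cast, a 64 x 66 x 24 mm tan block with an arch of white teeth on top (34 mm high in all); loose, stands near the pot. Origin: centre of its underside.
- cast_b: Bystander: second plaster dental cast, the same as cast_a; loose, stands further off. Origin: centre of its underside.
- jar: Bystander: brown glass jar with white lid, 56 mm across, 85 mm tall; loose, stands near the pot. Origin: centre of its underside.
- bowl: Bystander: black rubber mixing bowl, 100 mm across, 55 mm tall; loose, stands near the pot. Origin: centre of its underside.
- articulator: Bystander: white metal dental articulator, about 110 x 75 mm, 140 mm tall; loose, stands near the pot. Origin: centre of its underside.
- spatula: Bystander: spatula lying flat, 170 mm long; loose, stands further off. Origin: centre of its underside.
Mind the look-alikes: they are no part of the job. What is shaped like the pot but red or turquoise is not meant.

How it is judged:
By the outcome, as a careful person would: the job done as asked, in the order asked, and still so for the second after the job is handed in, with the robot touching nothing.
It also fails if it takes over 51 s, if anything falls off the work surface, if the arm or the gripper's body presses on something with over 40 N, if the wrist force passes 120 N, or if a joint passes its speed limit or range.

## Working session

There is one attempt and no reset: what is moved stays moved. The work goes in short steps, Python scripts to look and compute and a tool call to move; the robot and the scene stay as the last step left them, time stands still between calls to the robot, and variables do not carry over. Pictures are saved under pics/ and viewed, at most 10 in all, crops included, and the job is handed in when it is done.

Besides the shell and the picture viewer there is one more tool, called after "Call:" in YAML: its name, and indented under it one key for each argument. move_arm: Moves the arm, as the interface text tells. Its arguments: {"type":"object","properties":{"increments":{"type":"array","items":{"type":"array","items":{"type":"number"}}},"force":{"type":"number"}},"required":["increments"]}

```bash
mkdir -p pics; cat > h.py <<'E'
import numpy as np, cv2
from station import ctrl
def ray(p,K,T,z):
    d=T[:3,:3]@np.linalg.inv(K)@np.array([p[0],p[1],1.]); o=T[:3,3]
    return o+d*(z-o[2])/d[2]
def proj(P,K,T):
    c=T[:3,:3].T@(np.array(P)-T[:3,3]); q=K@c; return q[:2]/q[2]
E
python3 - <<'E'
from h import *
ims=[]
for n in ["top","scene"]:
    p=ctrl.camera(n); cv2.imwrite(f"pics/{n}0.png",p["color"])
    for nm,z in [("pot",.116),("plunger_top",.16),("pin_tip",.125),("vent_tab",.14),("jar",.08),("articulator",.1),("bowl",.05),("cast_a",.03)]:
        for d in ctrl.cut_out(nm,p)[:3]:
            r,c=d["centre"]; print(n,nm,round(d["conf"],2),int(r),int(c),int(d["mask"].sum()),ray((c,r),p["K"],p["pose"],z).round(3))
print(ctrl.get_obs())
E
```

```text
top pot 0.89 280 243 5557 [0.342 0.172 0.116]
top pot 0.8 202 337 5096 [ 0.527 -0.053  0.116]
top pot 0.78 304 415 5877 [ 0.283 -0.23   0.116]
top plunger_top 0.79 208 367 193 [ 0.503 -0.12   0.16 ]
top plunger_top 0.78 317 442 256 [ 0.254 -0.279  0.16 ]
top plunger_top 0.53 288 263 229 [0.324 0.121 0.16 ]
top vent_tab 0.68 207 325 207 [ 0.51  -0.024  0.14 ]
top vent_tab 0.59 292 223 176 [0.316 0.215 0.14 ]
top vent_tab 0.59 306 399 197 [ 0.278 -0.188  0.14 ]
top jar 0.63 190 403 526 [ 0.561 -0.222  0.08 ]
top jar 0.29 219 161 985 [0.497 0.385 0.08 ]
top jar 0.2 206 324 156 [ 0.525 -0.023  0.08 ]
top articulator 0.77 153 274 1537 [0.659 0.102 0.1  ]
top bowl 0.75 142 329 1048 [ 0.702 -0.038  0.05 ]
top cast_a 0.64 217 270 587 [0.507 0.118 0.03 ]
top cast_a 0.62 243 476 621 [ 0.432 -0.41   0.03 ]
scene pot 0.88 147 325 3174 [ 0.344 -0.181  0.116]
scene pot 0.87 205 305 4824 [ 0.569 -0.016  0.116]
scene pot 0.6 220 423 5854 [0.405 0.217 0.116]
scene plunger_top 0.67 179 417 171 [0.332 0.136 0.16 ]
scene plunger_top 0.59 163 296 150 [ 0.506 -0.122  0.16 ]
scene plunger_top 0.42 109 326 
[... 411 characters left out ...]
62 155 256 394 [ 0.439 -0.401  0.03 ]
{'time_s': 0.9, 'qpos': array([ 1.27642452e+00,  2.99863073e-01,  1.52100933e+00,  1.84838493e-05,
        1.32070953e+00, -6.65944896e-02]), 'joint_vel': array([-0.00060957,  0.00072312, -0.00037889,  0.0003695 ,  0.00121452,
        0.00105903]), 'tau': array([-2.57856891e-04, -5.31674051e+01, -3.52897096e+01,  7.08772475e-02,
        2.15298176e-02, -6.18266859e-05]), 'ee_pos': array([0.12418774, 0.53578026, 0.20546189]), 'eef_rot': array([ 3.14158077e+00, -1.71558814e-05,  2.91381077e+00]), 'force': array([0.31766406, 0.4813954 , 0.48481589]), 'moment': array([0.02611195, 0.01061083, 0.04501152]), 'grip_force': 0.0, 'grip_width': 0.09403188832063253}
```

View pics/top0.png

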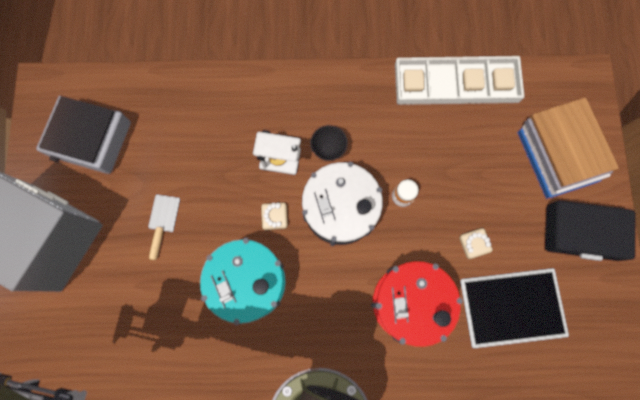

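View pics/scene0.png

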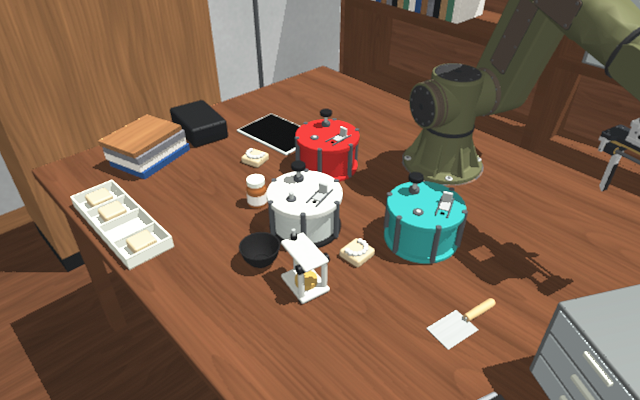

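The white pot is the target (top view: lid at 342,202; knob 364,207; pin 341,182; vent tab about 322,206). The red and turquoise pots are look-alikes. Next I'll fit the pose.

```bash
cat > fit.py <<'E'
from h import *
from scipy.optimize import least_squares
p=[ctrl.camera("top"),ctrl.camera("scene")]
def model(v,L): 
    c,s=np.cos(v[2]),np.sin(v[2]); return np.array([v[0]+c*L[0]-s*L[1],v[1]+s*L[0]+c*L[1],L[2]])
obs=[]
for i,q in enumerate(p):
    for nm,L in [("plunger_top",(-.035,-.04,.159))]:
        d=[d for d in ctrl.cut_out(nm,q) if np.hypot(*(ray(d["centre"][::-1],q["K"],q["pose"],.16)[:2]-[.505,-.12]))<.03][0]
        obs.append((i,L,d["centre"][::-1]))
obs.append((0,(.045,-.01,.125),(341,182)))
# lid ellipse from white pixels, top camera
g=cv2.inRange(p[0]["color"],(150,150,150),(255,255,255)); m=np.zeros_like(g); cv2.circle(m,(342,202),48,255,-1)
cs,_=cv2.findContours(g&m,0,2); c=max(cs,key=cv2.contourArea); e=cv2.fitEllipse(cv2.convexHull(c)); print(e)
obs.append((0,(0,0,.116),e[0]))
f=lambda v:np.concatenate([proj(model(v,L),p[i]["K"],p[i]["pose"])-o for i,L,o in obs])
r=least_squares(f,[.525,-.065,0]); v=r.x; print("pose",v.round(4),"res",r.fun.round(1))
for n,L in [("plunger",(-.035,-.04,.166)),("tab open",(-.019,.045,.146)),("pin",(.045,-.01,.122))]: print(n,model(v,L).round(3),[proj(model(v,L),q["K"],q["pose"]).round() for q in p])
w=ctrl.camera("wrist"); print(w["tool_from_camera"].round(3),w["K"])
E
python3 fit.py
```

```text
((341.5931701660156, 201.63047790527344), (78.81731414794922, 80.0129623413086), 102.63025665283203)
pose [ 0.5285 -0.0673  0.3296] res [-2.2  0.5 -1.2  0.6 -0.   0.5  1.8  0.1]
plunger [ 0.508 -0.116  0.166] [array([366., 206.]), array([297., 163.])]
tab open [ 0.496 -0.031  0.146] [array([329., 213.]), array([323., 181.])]
pin [ 0.574 -0.062  0.122] [array([341., 183.]), array([292., 196.])]
[[ 0.001 -0.958 -0.288  0.085]
 [ 1.     0.001 -0.     0.   ]
 [ 0.001 -0.288  0.958 -0.179]
 [ 0.     0.     0.     1.   ]] [[316.10404141   0.         324.37953682]
 [  0.         316.10404141 199.38813461]
 [  0.           0.           1.        ]]
```

Call:
move_arm:
  increments:
    - [0, -0.63, -0.606, -0.07, 0, 0, 0]
    - [0, -0.63, -0.606, -0.07, 0, 0, 0]
    - [0, -0.63, -0.606, -0.07, 0, 0, 0]
    - [0, -0.63, -0.606, -0.07, 0, 0, 0]
    - [0, -0.63, -0.606, -0.07, 0, 0, 0]
    - [0, -0.63, -0.606, -0.07, 0, 0, 0]
    - [0, -0.63, -0.606, -0.07, 0, 0, 0]
    - [0, -0.63, -0.606, -0.07, 0, 0, 0]
    - [0, -0.63, -0.606, -0.07, 0, 0, 0]
    - [0, -0.63, -0.606, -0.07, 0, 0, 0]
    - [0, -0.63, -0.606, -0.07, 0, 0, 0]
    - [0, -0.63, -0.606, -0.07, 0, 0, 0]
    - [0, -0.63, -0.606, -0.07, 0, 0, 0]
    - [0, -0.63, -0.606, -0.07, 0, 0, 0]
    - [0, -0.63, -0.606, -0.07, 0, 0, 0]
    - [0, -0.63, -0.606, -0.07, 0, 0, 0]
    - [0, 0, 0, 0, 0, 0, 0.145]
    - [0, 0, 0, 0, 0, 0, 0.145]
    - [0, 0, 0, 0, 0, 0, 0.145]
    - [0, 0, 0, 0, 0, 0, 0.145]

```text
time_s: 3.15
ee_pos: [0.5057, -0.0504, 0.2614]
eef_rot: [-3.142, -0.0, 2.328]
force: [-0.4, 0.3, -0.3]
grip_width: 0.0004
grip_force: 0.0
```

Call:
move_arm:
  increments:
    - [0, 0, 0, 0, 0, 0, 0.145]
    - [0, 0, 0, 0, 0, 0, 0.145]
    - [0, 0, 0, 0, 0, 0, 0.145]
    - [0, 0, 0, 0, 0, 0, 0]

```text
time_s: 3.55
ee_pos: [0.5057, -0.0503, 0.2614]
eef_rot: [-3.142, 0.0, 1.896]
force: [-0.2, -0.5, 0.2]
grip_width: 0.0005
grip_force: 0.0
```

```bash
cat > w.py <<'E'
from h import *
from scipy.spatial.transform import Rotation as R
def wrist():
    o=ctrl.get_obs(); w=ctrl.camera("wrist")
    T=np.eye(4); T[:3,:3]=R.from_euler("xyz",o["eef_rot"]).as_matrix(); T[:3,3]=o["ee_pos"]
    return o,w,T@w["tool_from_camera"]
E
python3 - <<'E'
from w import *
o,w,T=wrist(); cv2.imwrite("pics/w1.png",w["color"]); np.savez("w1.npz",K=w["K"],T=T)
print(o["time_s"],o["ee_pos"],o["eef_rot"],o["grip_width"])
for nm,z in [("pot",.116),("plunger_top",.159),("pin_tip",.122),("vent_tab",.14)]:
    for d in ctrl.cut_out(nm,w)[:2]:
        r,c=d["centre"]; print(nm,round(d["conf"],2),int(r),int(c),ray((c,r),w["K"],T,z).round(4))
E
```

```text
3.55 [ 0.50569808 -0.05031395  0.26144235] [-3.14158276e+00  3.84111357e-06  1.89639483e+00] 0.0005001617218878479
pot 0.72 187 349 [ 0.5305 -0.0425  0.116 ]
pot 0.72 10 256 [0.394  0.0868 0.116 ]
plunger_top 0.72 251 296 [ 0.4971 -0.1102  0.159 ]
plunger_top 0.38 220 386 [ 0.5684 -0.0515  0.159 ]
pin_tip 0.4 296 130 [ 0.3339 -0.2445  0.122 ]
vent_tab 0.95 168 343 [ 0.5151 -0.0208  0.14  ]
vent_tab 0.58 239 77 [ 0.2794 -0.1794  0.14  ]
```

View pics/w1.png

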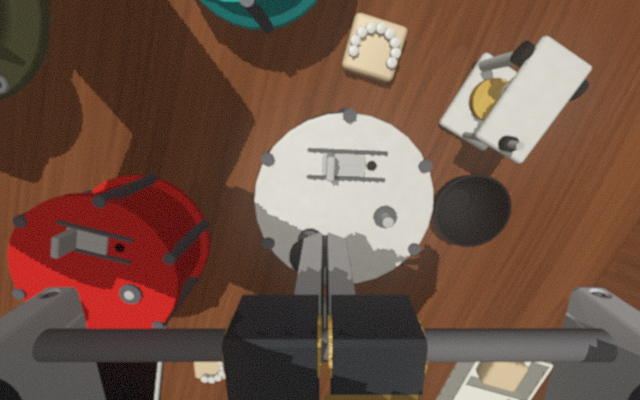

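The wrist view shows the white lid centred near (344,197), the tab at (332,166), the vent hole uncovered at (371,166) and the pin at (385,214). I'll refine the pose from the pin collar and rails using a zoomed crop.

```bash
python3 - <<'E'
from w import *
im=cv2.imread("pics/w1.png"); d=np.load("w1.npz"); K,T=d["K"],d["T"]
cv2.imwrite("pics/w1c.png",cv2.resize(im[105:285,250:440],None,fx=3.2,fy=3.2,interpolation=3))
for n,p in [("rail TL",(307,150)),("TR",(387,153)),("BL",(307,178)),("BR",(385,181)),("lid c",(344,197)),("pin",(385,216)),("hole",(371,166))]: print(n,ray(p,K,T,.118).round(4))
E
```

```text
rail TL [ 0.4759 -0.0183  0.118 ]
TR [0.5542 0.005  0.118 ]
BL [ 0.4848 -0.0461  0.118 ]
BR [ 0.5632 -0.023   0.118 ]
lid c [ 0.5284 -0.0532  0.118 ]
pin [ 0.5777 -0.0591  0.118 ]
hole [ 0.5436 -0.0128  0.118 ]
```

View pics/w1c.png

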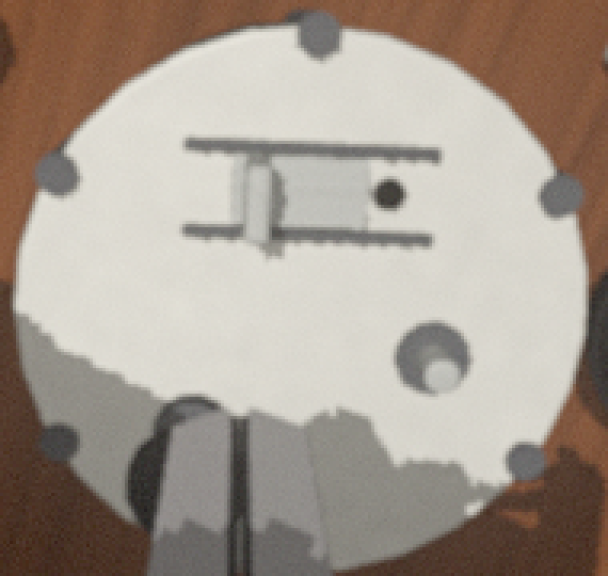

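```bash
python3 - <<'E'
from w import *
d=np.load("w1.npz"); K,T=d["K"],d["T"]
c0=np.array([.5305,-.063]); a=.288; Rp=np.array([[np.cos(a),-np.sin(a)],[np.sin(a),np.cos(a)]])
px=lambda u,v:(250+u/3.2,105+v/3.2)
for n,p,z in [("tab top",(257,203),.146),("tab topL",(245,203),.146),("plate L",(232,190),.12),("plate R",(370,195),.12),("hole",(389,194),.117),("pin tip",(442,376),.127),("pin tip hi",(442,376),.137),("collar",(432,358),.119)]:
    w=ray(px(*p),K,T,z)[:2]; print(n,w.round(4),(Rp.T@(w-c0)).round(4))
s=c0+Rp@[-.045,.045]; print("start",s)
E
```

```text
tab top [ 0.5023 -0.0237] [-0.0159  0.0457]
tab topL [ 0.4989 -0.0248] [-0.0194  0.0456]
plate L [ 0.4955 -0.0269] [-0.0234  0.0445]
plate R [ 0.5379 -0.0143] [0.0209 0.0446]
hole [ 0.5442 -0.0124] [0.0275 0.0446]
pin tip [ 0.5808 -0.0624] [ 0.0484 -0.0137]
pin tip hi [ 0.5775 -0.0594] [ 0.0461 -0.0099]
collar [ 0.5778 -0.0598] [ 0.0463 -0.0103]
start [ 0.47457179 -0.03263496]
```

Call:
move_arm:
  increments:
    - [0, 0.26, -0.25, 0, 0, 0, 0.037]
    - [0, 0.25, -0.25, 0, 0, 0, 0]
    - [0, 0, 0, 0, 0, 0, 0]
    - [0, 0, 0, 0.5, 0, 0, 0]
    - [0, 0, 0, 0.6, 0, 0, 0]
    - [0, 0, 0, 0.6, 0, 0, 0]
    - [0, 0, 0, 0.5, 0, 0, 0]
    - [0, 0, 0, 0.3, 0, 0, 0]
    - [0, 0, 0, 0.15, 0, 0, 0]
    - [0, 0, 0, 0, 0, 0, 0]

```text
time_s: 4.8
ee_pos: [0.4742, -0.0338, 0.1284]
eef_rot: [-3.141, -0.0, 1.862]
force: [0.0, 0.6, -0.2]
grip_width: 0.0005
grip_force: 0.0
```

```bash
python3 - <<'E'
from w import *
o,w,T=wrist(); cv2.imwrite("pics/w2.png",w["color"]); print(o["time_s"],o["ee_pos"],o["eef_rot"],o["force"])
E
```

```text
4.8 [ 0.4742039  -0.03381728  0.12839526] [-3.14052378e+00 -4.30312151e-04  1.86245828e+00] [ 0.00948529  0.59166372 -0.18314796]
```

View pics/w2.png

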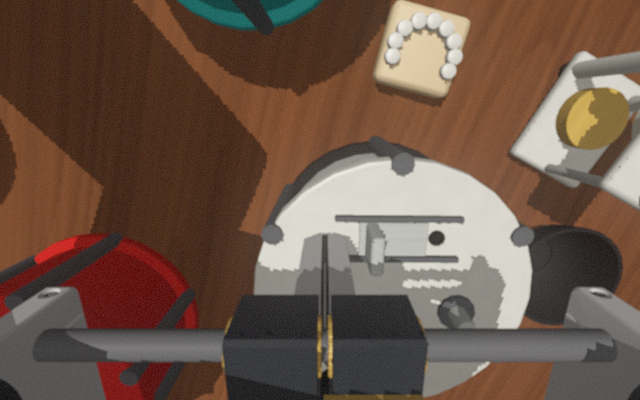

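The closed fingertip (325,240) stands to the left of the tab (372,245), in line with the slide. Now I'll push along tool +y.

Call:
move_arm:
  increments:
    - [0, 0, 0.06, 0, 0, 0, 0]
    - [0, 0, 0.06, 0, 0, 0, 0]
    - [0, 0, 0.06, 0, 0, 0, 0]
    - [0, 0, 0.06, 0, 0, 0, 0]
    - [0, 0, 0.06, 0, 0, 0, 0]
    - [0, 0, 0.06, 0, 0, 0, 0]
    - [0, 0, 0.06, 0, 0, 0, 0]
    - [0, 0, 0.06, 0, 0, 0, 0]

```text
time_s: 5.65
ee_pos: [0.4973, -0.0268, 0.129]
eef_rot: [-3.141, 0.0, 1.862]
force: [-3.2, -0.6, 2.0]
grip_width: 0.0007
grip_force: 1.3
```

Call:
move_arm:
  increments:
    - [0, 0, 0.05, 0, 0, 0, 0]
    - [0, 0, 0.03, 0, 0, 0, 0]
    - [0, 0, 0.02, 0, 0, 0, 0]

```text
time_s: 5.95
ee_pos: [0.5019, -0.0254, 0.1289]
eef_rot: [-3.141, 0.0, 1.862]
force: [-6.9, -3.2, 4.5]
grip_width: 0.0004
grip_force: 3.9
```

Call:
move_arm:
  increments:
    - [0, 0, 0.03, 0, 0, 0, 0]
    - [0, 0, 0.02, 0, 0, 0, 0]
    - [0, 0, 0, 0, 0, 0, 0]

```text
time_s: 6.25
ee_pos: [0.5022, -0.0253, 0.1289]
eef_rot: [-3.136, -0.001, 1.862]
force: [-22.1, -7.2, 13.5]
grip_width: 0.0003
grip_force: 11.4
```

Call:
move_arm:
  increments:
    - [0, 0, -0.15, 0, 0, 0, 0]
    - [0, 0, -0.28, 0, 0, 0, 0]
    - [0, 0, 0, -0.4, 0, 0, 0]
    - [0, 0, 0, -0.6, 0, 0, 0]
    - [0, 0, 0, -0.4, 0, 0, 0]
    - [0, -0.4, 0, 0, 0, 0, 0]
    - [0, -0.6, 0, 0, 0, 0, 0]
    - [0, -0.5, 0, 0, 0, 0, 0]
    - [0, -0.2, 0, 0, 0, 0, 0]
    - [0, 0, 0, 0, 0, 0, 0]
    - [0, 0, 0, 0, 0, 0, 0]

```text
time_s: 7.35
ee_pos: [0.5079, -0.1115, 0.1988]
eef_rot: [-3.142, -0.0, 1.862]
force: [-0.4, -0.6, 0.4]
grip_width: 0.0004
grip_force: 0.0
```

```bash
cat > look.py <<'E'
from w import *
import sys
n=sys.argv[1]
o,w,T=wrist(); s=ctrl.camera("scene"); np.savez(n+".npz",K=w["K"],T=T); print(o["time_s"],o["ee_pos"],o["eef_rot"],o["force"])
a=w["color"][100:330,220:500]; b=s["color"][140:225,245:345]
a=cv2.resize(a,(487,400)); b=cv2.resize(b,(306,260),interpolation=3); b=cv2.copyMakeBorder(b,0,140,0,0,0)
cv2.imwrite(f"pics/{n}.png",np.hstack([a,b])); cv2.imwrite(f"pics/{n}_scene.png",s["color"]); cv2.imwrite(f"pics/{n}_w.png",w["color"])
E
python3 look.py l1
```

```text
7.35 [ 0.5079077  -0.11149711  0.19883307] [-3.14155368e+00 -3.36262567e-04  1.86185005e+00] [-0.39526473 -0.60734695  0.40497446]
```

View pics/l1.png

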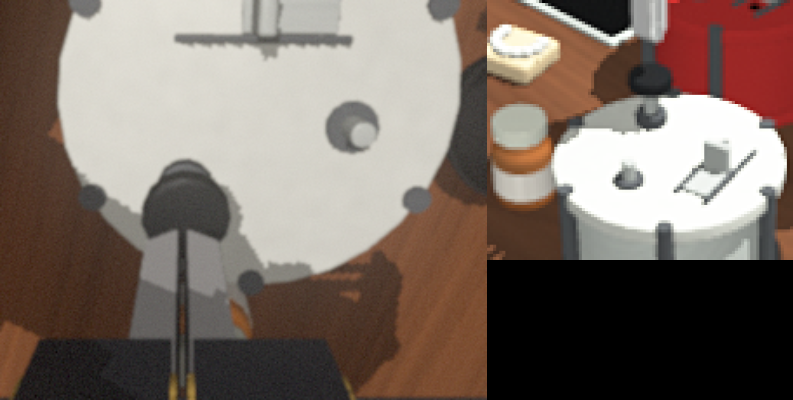

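The hole is covered and the fingertip is centred over the knob. First stroke.

Call:
move_arm:
  increments:
    - [0, 0, 0, 0.3, 0, 0, 0]
    - [0, 0, 0, 0.3, 0, 0, 0]
    - [0, 0, 0, 0.08, 0, 0, 0]
    - [0, 0, 0, 0.08, 0, 0, 0]
    - [0, 0, 0, 0.08, 0, 0, 0]
    - [0, 0, 0, 0.08, 0, 0, 0]
    - [0, 0, 0, 0.06, 0, 0, 0]
    - [0, 0, 0, 0.04, 0, 0, 0]
    - [0, 0, 0, 0, 0, 0, 0]

```text
time_s: 8.35
ee_pos: [0.5081, -0.1114, 0.1502]
eef_rot: [3.141, 0.0, 1.863]
force: [-10.3, 3.7, 18.9]
grip_width: 0.0005
grip_force: 9.6
```

Call:
move_arm:
  increments:
    - [0, 0, 0, 0.03, 0, 0, 0]
    - [0, 0, 0, 0, 0, 0, 0]

```text
time_s: 8.55
ee_pos: [0.5082, -0.1115, 0.15]
eef_rot: [3.14, 0.001, 1.863]
force: [-16.8, 4.8, 33.7]
grip_width: 0.0002
grip_force: 16.6
```

Call:
move_arm:
  increments:
    - [0, 0, 0, -0.1, 0, 0, 0]
    - [0, 0, 0, -0.2, 0, 0, 0]
    - [0, 0, 0, -0.2, 0, 0, 0]
    - [0, 0, 0, -0.1, 0, 0, 0]
    - [0, 0, 0, 0, 0, 0, 0]
    - [0, 0, 0, 0, 0, 0, 0]
    - [0, 0, 0, 0, 0, 0, 0]

```text
time_s: 9.25
ee_pos: [0.5079, -0.1122, 0.176]
eef_rot: [-3.141, -0.0, 1.862]
force: [0.6, 0.1, 0.9]
grip_width: 0.0002
grip_force: 0.0
```

```bash
python3 look.py l2
```

```text
9.25 [ 0.50791139 -0.11217631  0.17599298] [-3.14093564e+00 -4.11634577e-04  1.86168745e+00] [0.58904612 0.09283757 0.91213358]
```

View pics/l2.png

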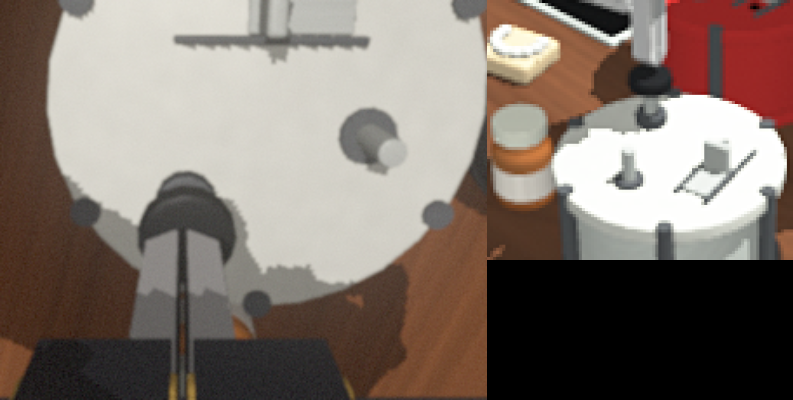

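The pin is up by some amount (scene tip about 291,189). I'll measure its height from the known pin xy.

```bash
cat > ht.py <<'E'
from w import *
import sys
s=ctrl.camera("scene"); K,T=s["K"],s["pose"]
for r in (0,.009,.018,.027,.036,.045): print(r,proj([.577,-.060,.122+r],K,T).round(1))
d=[x for x in ctrl.cut_out("pin_tip",s) if np.hypot(*(x["centre"]-np.array([190,291])))<20][:1]
for x in d: ys,xs=np.where(x["mask"]); print(x["conf"],x["centre"],ys.min(),ys.max(),xs.min(),xs.max())
print(s["color"][170:208,289:294].mean(axis=(1,2)).round().astype(int))
E
python3 ht.py
```

```text
0 [291.5 197. ]
0.009 [291.4 194. ]
0.018 [291.2 191.1]
0.027 [291.1 188.1]
0.036 [291.  185.1]
0.045 [290.8 182.1]
0.6 [194.0, 290.8] 187 198 288 294
[ 48  70 132 159 159 158 152 148 153 155 156 158 153 219 253 254 254 252
 247 232 192 169 170 168 174 163 149 149 143 132 113  95 250 255 254 253
 253 253]
```

Call:
move_arm:
  increments:
    - [0, 0, 0, 0.15, 0, 0, 0]
    - [0, 0, 0, 0.1, 0, 0, 0]
    - [0, 0, 0, 0.1, 0, 0, 0]
    - [0, 0, 0, 0.08, 0, 0, 0]
    - [0, 0, 0, 0.08, 0, 0, 0]
    - [0, 0, 0, 0.05, 0, 0, 0]
    - [0, 0, 0, 0.03, 0, 0, 0]
    - [0, 0, 0, 0, 0, 0, 0]
    - [0, 0, 0, 0, 0, 0, 0]

```text
time_s: 10.35
ee_pos: [0.5085, -0.1124, 0.1499]
eef_rot: [3.139, 0.002, 1.862]
force: [-14.2, 3.7, 35.6]
grip_width: 0.0003
grip_force: 18.4
```

Call:
move_arm:
  increments:
    - [0, 0, 0, -0.09, 0, 0, 0]
    - [0, 0, 0, -0.2, 0, 0, 0]
    - [0, 0, 0, -0.2, 0, 0, 0]
    - [0, 0, 0, -0.1, 0, 0, 0]
    - [0, 0, 0, 0, 0, 0, 0]
    - [0, 0, 0, 0, 0, 0, 0]
    - [0, 0, 0, 0, 0, 0, 0]

```text
time_s: 11.05
ee_pos: [0.5079, -0.1121, 0.1759]
eef_rot: [-3.141, -0.0, 1.862]
force: [0.8, 0.5, 0.4]
grip_width: 0.0004
grip_force: 0.0
```

```bash
python3 ht.py; python3 look.py l3
```

```text
0 [291.5 197. ]
0.009 [291.4 194. ]
0.018 [291.2 191.1]
0.027 [291.1 188.1]
0.036 [291.  185.1]
0.045 [290.8 182.1]
0.54 [190.3, 291.3] 184 198 289 293
[ 48  70 132 159 159 158 152 148 153 155 156 158 153 219 247 249 237 192
 164 166 171 172 170 169 174 163 149 153 128 120 114  95 251 255 254 253
 253 254]
11.15 [ 0.50794373 -0.11215842  0.1760483 ] [-3.14100501e+00 -3.57090487e-04  1.86178629e+00] [-0.6645495   0.12410778 -0.04447578]
```

View pics/l3.png

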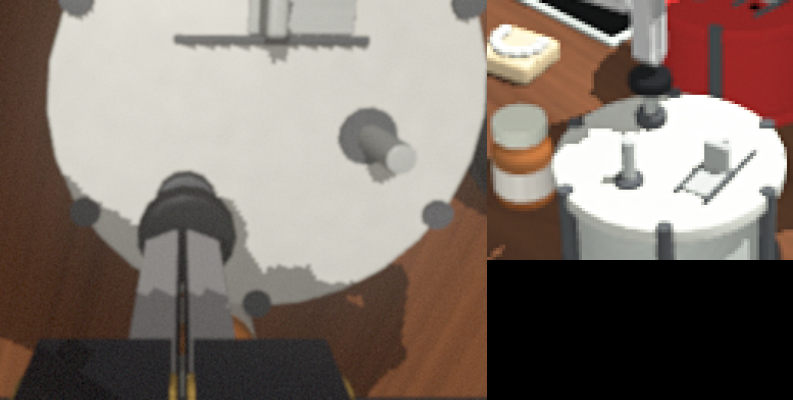

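The pin rose 9 mm, to about 0.033 (no neck visible), so another stroke is needed.

Call:
move_arm:
  increments:
    - [0, 0, 0, 0.15, 0, 0, 0]
    - [0, 0, 0, 0.1, 0, 0, 0]
    - [0, 0, 0, 0.1, 0, 0, 0]
    - [0, 0, 0, 0.08, 0, 0, 0]
    - [0, 0, 0, 0.08, 0, 0, 0]
    - [0, 0, 0, 0.05, 0, 0, 0]
    - [0, 0, 0, 0.03, 0, 0, 0]
    - [0, 0, 0, 0, 0, 0, 0]
    - [0, 0, 0, 0, 0, 0, 0]

```text
time_s: 12.15
ee_pos: [0.5085, -0.1124, 0.1499]
eef_rot: [3.139, 0.002, 1.862]
force: [-14.4, 3.7, 36.9]
grip_width: 0.0007
grip_force: 18.4
```

Call:
move_arm:
  increments:
    - [0, 0, 0, -0.09, 0, 0, 0]
    - [0, 0, 0, -0.2, 0, 0, 0]
    - [0, 0, 0, -0.2, 0, 0, 0]
    - [0, 0, 0, -0.1, 0, 0, 0]
    - [0, 0, 0, 0, 0, 0, 0]
    - [0, 0, 0, 0, 0, 0, 0]
    - [0, 0, 0, 0, 0, 0, 0]

```text
time_s: 12.85
ee_pos: [0.5079, -0.1121, 0.1759]
eef_rot: [-3.141, -0.0, 1.862]
force: [-0.7, -0.3, -0.1]
grip_width: 0.0006
grip_force: 0.0
```

```bash
python3 ht.py; python3 look.py l4; python3 -c "
import cv2,numpy as np
b=cv2.resize(cv2.imread('pics/l4_scene.png')[172:207,272:312],None,fx=8,fy=8,interpolation=0)
a=cv2.resize(cv2.imread('pics/l4_w.png')[145:215,400:480],(320,280),interpolation=0)
cv2.imwrite('pics/l4z.png',np.hstack([a,b]))"
```

```text
0 [291.5 197. ]
0.009 [291.4 194. ]
0.018 [291.2 191.1]
0.027 [291.1 188.1]
0.036 [291.  185.1]
0.045 [290.8 182.1]
0.6 [188.5, 291.3] 181 197 289 293
[ 48  70 132 159 159 158 152 148 153 154 152 209 231 224 195 171 170 168
 167 168 171 173 171 169 182 161 123 116 106 119 114  95 251 255 254 253
 253 253]
12.95 [ 0.50794364 -0.11216276  0.17604004] [-3.14102792e+00 -3.59847116e-04  1.86180416e+00] [ 0.35994257  0.55014475 -0.81927843]
```

View pics/l4z.png

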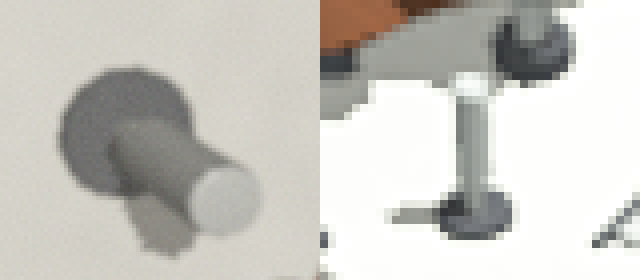

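By height the pin is at 0.040–0.045, so it could be fully out or just short. The neck needs a closer side view, so I'll tilt the wrist camera before pressing again.

Call:
move_arm:
  increments:
    - [0, 0, 0, -0.5, 0, 0, 0]
    - [0, 0, 0, -0.7, 0, 0, 0]
    - [0, 0.3, 0.2, 0, 0, -0.14, 0]
    - [0, 0.3, 0.2, 0, 0, -0.14, 0]
    - [0, 0, 0, 0, 0, -0.14, 0]
    - [0, 0, 0, 0, 0, -0.14, 0]
    - [0, 0, 0, 0, 0, -0.14, 0]
    - [0, 0, 0, 0, 0, 0, 0]
    - [0, 0, 0, 0, 0, 0, 0]

```text
time_s: 13.95
ee_pos: [0.5187, -0.0773, 0.2341]
eef_rot: [-3.141, 0.697, 1.863]
force: [0.5, 0.2, -0.7]
grip_width: 0.0005
grip_force: 0.0
```

```bash
python3 - <<'E'
from w import *
o,w,T=wrist(); print(o["time_s"],o["ee_pos"],o["eef_rot"],T[:3,3])
f=proj([.577,-.06,.122],w["K"],T); t=proj([.577,-.06,.167],w["K"],T); print(f,t)
cv2.imwrite("pics/l5w.png",w["color"])
u,v=((f+t)/2).astype(int); u=min(max(u,60),580); v=min(max(v,60),340)
b=cv2.resize(w["color"][v-60:v+60,u-60:u+60],(400,400),interpolation=3)
a=cv2.resize(w["color"],(390,244)); a=cv2.copyMakeBorder(a,0,156,0,0,0)
cv2.imwrite("pics/l5.png",np.hstack([a,b]))
E
```

```text
13.95 [ 0.51871874 -0.07730291  0.2341257 ] [-3.14069179  0.69666413  1.8633139 ] [0.46654086 0.09479298 0.31764026]
[399.21414899 120.43170649] [407.13101515 163.00781647]
```

View pics/l5.png

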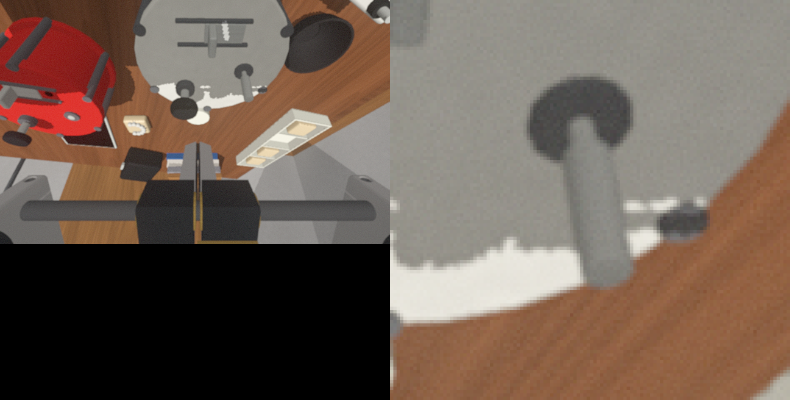

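In the tilted view a thinner neck shows between the collar and the pin shaft. The tip at (408,163) matches the fully-out projection (407,163). The vent is at its stop with the hole covered, and the gripper is touching nothing.

```bash
python3 -c "
from station import ctrl
print(ctrl.hand_in())"
```

```text
the job is handed in; nothing more can be done
None
```

I pushed the vent slide to its stop, then gave the plunger three full strokes; the indicator pin is fully out with its neck showing, and the job is handed in with the gripper clear of everything.

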